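# Burst of fast speed on the blender, then switch it off with its interlocked keys

### The arm

A 6-joint arm with a two-finger parallel gripper is mounted at the origin on a cart in front of the work surface, level with it; the furniture and walls round the work are solid. World frame = base frame: x ahead of the robot, y to its left, z up, the work surface at z = 0. Lengths are in m, angles in rad, forces in N, time in s.
With the tool pointing down it reaches from about 0.325 to 0.9 m from the base axis. Payload 6.1 kg.
Tool frame: the origin (TCP) lies midway between the tips of the shut fingers; the grasp point (between the pads) lies 19 mm behind it (ctrl.tcp_to_grasp is the distance from the TCP to the grasp point, in m); z points along the fingers, y is the direction in which the jaws open and shut (so a half turn about z gives the same grasp; the last joint's range is limited). The gripper opens to 87 mm and grips with 3 to 60 N. Pads are 19 mm wide; open, the fingers measure 117 mm over their backs; the gripper's body (75 mm by 190 mm) begins 51 mm behind the grasp point.
Start: joints at [1.106, 0.22, 1.526, -0, 1.395, -0.126], TCP at [0.208, 0.589, 0.223] pointing down, gripper open.
Joint ranges: [-2.98, 2.98], [-0.91, 2.08], [0.09, 2.57], [-1.24, 4.39], [0.2, 2.65], [-2.68, 2.68]. Speed limits (rad/s): [2.57, 2.57, 3.01, 3.14, 3.14, 3.14].

### API

Orientations are given as a unit quaternion [x, y, z, w].
In Python, from bench import ctrl gives the robot as it stands. The module is installed in compiled form; this text tells all that it offers.
- The arm moves only by the shell command python3 -m jog 'ROWS' [FORCE]. ROWS is JSON, a list of rows, each a list of 3 entries, a list of its own where there are three numbers: the shift along the tool's x, y, z in m, then the turn about the tool's z in rad, then the finger opening in m, from 0 to 0.087. A call has 1 to 20 rows; each row is the pose to reach, as a shift and turn from the pose measured when the call began, along the tool's axes at that moment; what a row does not reach only later rows make up. A row lasts 1/12 s, in which the tool goes at most 41.7 mm and 7.16 degrees, less where a joint would pass 70% of its speed; a pose out of reach is approached as far as the arm can. A call with a gripper value outside its range is refused whole. The fingers move at their own pace and stop on an object; FORCE is the grip in N (left out, the last holds). Time passes only in rows, so rows that repeat a pose let the fingers close. It gives the time, the measured TCP pose, the force and the opening at its end, in the units of the state.
- ctrl.read_state(): the state, without advancing time (a new reading comes with each control period).
- ctrl.capture(name): name is "side" or "top"; returns (picture, depth): 480x640x3 uint8, red, green, blue; 480x640 float32, m along the optical axis (not along the pixel's ray), 0 where there is no reading.
- ctrl.calibration(name): a dict with "mtx" (3x3 intrinsics, pixels), "R" (3x3) and "t" (3): a world point X has camera coordinates R X + t. Camera axes: x right, y down, z forward; pixel columns grow to the right and rows downward; lengths in m; the calibration is good to about 2 mm. A picture is of the moment at which its call begins. calibration takes no time and is no camera call.
- ctrl.hand_in(): hands the job in, once; it reports no verdict.
Trained networks look in the newest picture that a camera, given by its name, has taken for a name from the list of things; names that differ only in an ending like _2 or _b are one class to them, and where a whole thing is asked for, a point or a joint stands for the part that bears it (a point fixed in the world has none). Each returns a list of dicts, best first, with "confidence" (0 to 1); they miss things now and then, are a little off and sometimes report something else, mostly with a low value. They report only what shows in the picture. A call takes as long as a camera call.
- ctrl.look_for(camera, label): "rect" ([left, top, right, bottom] in pixels, round what is visible of it).
The state is a dict: "t": time; "joints": joint angles; "joint_velocities": joint speeds; "joint_efforts": joint torques, N m; "ee_pos": TCP position; "eef_rot": TCP orientation; "contact_force": force on the tool from outside, world axes, zero at the start; "moment": the same for the moment, N m; "opening": finger opening in m.
Only numpy, scipy, OpenCV 4.12 (cv2) and the standard library are available. Lean on these libraries where they do the work, as an engineer would, in place of code of your own. Each camera call takes 0.05 s, during which the arm holds its last target. There are 200 camera calls.

### The job

The blender has been left on slow (its white key is latched down). Give it a burst on fast by pressing the green key until it latches and the white key pops up, let it run at least two seconds with your hand off the keys, then switch it off by pressing the red key until it latches and the green one pops up. Do not push the yellow key down, and do not knock over or push away the mug or the spice jar beside it.

Things in the scene. Friction and masses are not known exactly. Their poses are not given: they have to be found in the camera images.
- blender: countertop blender, fixed: white base 190 mm deep (x), 184 wide, 107 high, black sloped key panel in front, steel jug on top. Origin: centre of the base's underside; z up, x from the panel at the front to the jug handle at the back, y along the key row. Keys in order of falling y, 40 mm apart with 12 mm gaps: red (y +60), white (+20), yellow (-20), green (-60).
- panel (a point): centre of the sloped panel's face, at x -52, y 0, z 72 mm of the blender; axes as the blender's. The face looks to -x and up: its normal leans 40 degrees from vertical toward -x. A key that is out stands 16 mm proud of it, a latched one 7 mm. Pressing takes 2 to 5 N (brief peaks of 7), then a firm stop at 12 mm; pressed past 11 mm and let go, a key stays at about 9 mm.
- jug_rim (a point): centre of the jug's rim, 300 mm above the worktop, radius 83 mm; lid knob to 343 mm. The jug widens upward and its rim comes to x -65 mm of the blender, over the keys, so a hand upright above a key strikes the jug, or the cooker hood overhead: lean the tool about 40 degrees, square to the panel.
- key_off_top (a point): OFF key: red, with one short white bar; the end of the row at larger blender y. Cap 64 mm long up the slope, 28 mm wide. Point: centre of the cap's outer face, moving with the key; x up the slope, z straight out of the panel (press along -z), y along the row to the red end.
- key_slow_top (a point): SLOW key: white, one black dot; next to the red key; latched down at the start. Cap 64 mm long up the slope, 28 mm wide. Point: centre of the cap's outer face, moving with the key; x up the slope, z straight out of the panel (press along -z), y along the row to the red end.
- key_medium_top (a point): MEDIUM key: yellow, two black dots; between white and green. Cap 64 mm long up the slope, 28 mm wide. Point: centre of the cap's outer face, moving with the key; x up the slope, z straight out of the panel (press along -z), y along the row to the red end.
- key_fast_top (a point): FAST key: green, three black dots; the other end of the row. Cap 64 mm long up the slope, 28 mm wide. Point: centre of the cap's outer face, moving with the key; x up the slope, z straight out of the panel (press along -z), y along the row to the red end.
- key_off (a joint): travel of the red key into the panel: 0 when fully out, about 9 mm (0.009) when latched down, 12 mm at its stop. Pressing another key about half-way frees a latched one, which springs out in under 0.2 s.
- key_slow (a joint): travel of the white key into the panel: 0 when fully out, about 9 mm (0.009) when latched down, 12 mm at its stop. Pressing another key about half-way frees a latched one, which springs out in under 0.2 s.
- key_medium (a joint): travel of the yellow key into the panel: 0 when fully out, about 9 mm (0.009) when latched down, 12 mm at its stop. Pressing another key about half-way frees a latched one, which springs out in under 0.2 s.
- key_fast (a joint): travel of the green key into the panel: 0 when fully out, about 9 mm (0.009) when latched down, 12 mm at its stop. Pressing another key about half-way frees a latched one, which springs out in under 0.2 s.
- mug_1: bystander: white mug with blue dots, 92 mm wide, 127 mm with its handle, 93 mm high; stands beside the blender on its +y side. Origin at the centre of its underside, z up.
- spice_jar: bystander: spice jar of clear glass with a dull yellow cap, 42 mm across, 96 mm high; stands close by the blender's -y side. Origin at the centre of its underside, z up.

How it is judged:
On the way, in this order (a step that is already met when the one before it is completed fails the run):
1. the green key is latched down, the other three are out, and no finger or arm touches the blender, for 1.5 s (value of joint key_fast above 0.0065 m and value of joint each of key_slow, key_medium, key_off below 0.0025 m and contact force between each of the arm, the fingers and blender below 0.2 N), for 1.5 s.
2. the red key is down and the other three are out (value of joint key_off above 0.0065 m and value of joint each of key_slow, key_medium, key_fast below 0.0025 m), for 0.2 s.
At the end, for the whole second after the job is handed in: the red key is latched down (more than 6.5 mm in) and the white, yellow and green keys are out (less than 2.5 mm in) (all of step 2); the robot touches nothing.
It fails at once if the yellow key is pushed more than 5 mm in (value of joint key_medium above 0.005 m).
It fails at once if the mug is pushed more than 30 mm away or tipped by more than 20 degrees (distance of mug_1 from where it was at the start of the episode above 0.03 m or angle between mug_1's own z axis and vertical above 0.35 rad).
It fails at once if the spice jar is pushed more than 30 mm away or tipped by more than 20 degrees (distance of spice_jar from where it was at the start of the episode above 0.03 m or angle between spice_jar's own z axis and vertical above 0.35 rad).
It also fails if it takes over 48 s, if anything falls off the work surface, if the arm or the gripper's body presses on something with over 40 N, if the wrist force passes 120 N, or if a joint passes its speed limit or range.

## Working session

There is one attempt and no reset: what is moved stays moved. The work goes in short steps, Python scripts to look and compute and a shell command to move; the robot and the scene stay as the last step left them, time stands still between calls to the robot, and variables do not carry over. Pictures are saved under pics/ and viewed, about 8 in all and at most 12, crops included, and the job is handed in when it is done.

```bash
mkdir -p pics; cat > h.py <<'E'
import numpy as np,cv2
from bench import ctrl
def px2w(c,u,v,d):
    k=ctrl.calibration(c);K,R,t=map(np.array,(k["mtx"],k["R"],k["t"]))
    return R.T@(np.linalg.inv(K)@np.array([u,v,1.])*d-t.ravel())
def cap(c,n=None):
    p,d=ctrl.capture(c)
    if n: cv2.imwrite(f"pics/{n}.png",p[:,:,::-1])
    return p,d
E
python3 - <<'E'
from h import *
s=ctrl.read_state();print(s)
for c in("side","top"):
    p,d=cap(c,c+"0");np.savez(f"{c}0.npz",p=p,d=d)
    k=ctrl.calibration(c);print(c,-np.array(k["R"]).T@np.array(k["t"]).ravel(),np.array(k["R"])[2])
    for l in("key_off_top","key_slow_top","key_medium_top","key_fast_top","blender","mug_1","spice_jar"):
        for r in ctrl.look_for(c,l)[:1]:
            a=r["rect"];u,v=(a[0]+a[2])/2,(a[1]+a[3])/2;z=d[int(v),int(u)]
            print(l,round(r["confidence"],2),np.round(a),np.round(px2w(c,u,v,z),3))
E
```

```text
{'t': 0.0, 'joints': array([ 1.10588419e+00,  2.21206892e-01,  1.52761733e+00, -6.21132785e-06,
        1.39470044e+00, -1.26142086e-01]), 'joint_velocities': array([-0.0008202 , -0.00023109, -0.00191748, -0.00084452,  0.00061833,
       -0.00094927]), 'joint_efforts': array([ 1.45389578e-03, -4.94614792e+01, -3.87381184e+01,  7.00762938e-02,
        5.73213003e-02, -1.50973628e-04]), 'ee_pos': array([0.20745335, 0.58890539, 0.22144588]), 'eef_rot': array([ 1.68575590e-01,  9.85688256e-01, -9.25016450e-04, -2.78418302e-04]), 'contact_force': array([0.16097842, 0.1031606 , 0.00380757]), 'moment': array([-0.01608349,  0.0112982 , -0.0144313 ]), 'opening': 0.08692260100740344}
side [ 0.26538063 -0.16185313  0.67225522] [ 0.45998874  0.67946671 -0.57160769]
key_off_top 0.57 [274. 299. 297. 337.] [0.543 0.361 0.085]
key_slow_top 0.55 [296. 308. 315. 342.] [0.571 0.337 0.072]
key_medium_top 0.63 [316. 305. 339. 343.] [0.598 0.305 0.085]
key_fast_top 0.57 [338. 311. 359. 350.] [0.624 0.275 0.081]
blender 0.79 [270. 170. 379. 371.] [0.606 0.326 0.195]
mug_1 0.7 [222. 245. 277. 299.] [0.55  0.524 0.082]
spice_jar 0.91 [384. 308. 410. 359.] [0.705 0.231 0.063]
top [0.38967924 0.3770569  1.12756562] [ 0.28004001  0.02423807 -0.95968229]
key_off_top 0.84 [327. 292. 356. 327.] [0.544 0.368 0.086]
key_slow_top 0.91 [344. 278. 370. 310.] [0.574 0.342 0.076]
key_medium_top 0.57 [362. 265. 391. 297.] [0.597 0.311 0.09 ]
key_fast_top 0.7 [383. 252. 405. 283.] [0.624 0.28  0.085]
blender 0.81 [278. 161. 415. 341.] [0.59  0.368 0.321]
mug_1 0.67 [210. 253. 259. 328.] [0.578 0.572 0.004]
spice_jar 0.69 [400. 205. 428. 244.] [0.703 0.249 0.094]
```

View pics/side0.png

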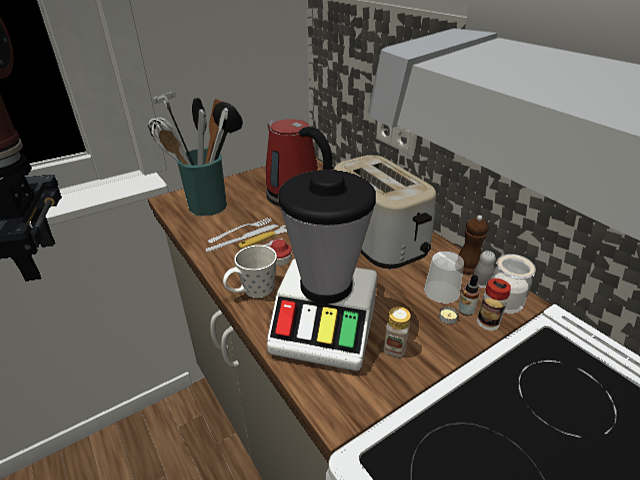

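View pics/top0.png

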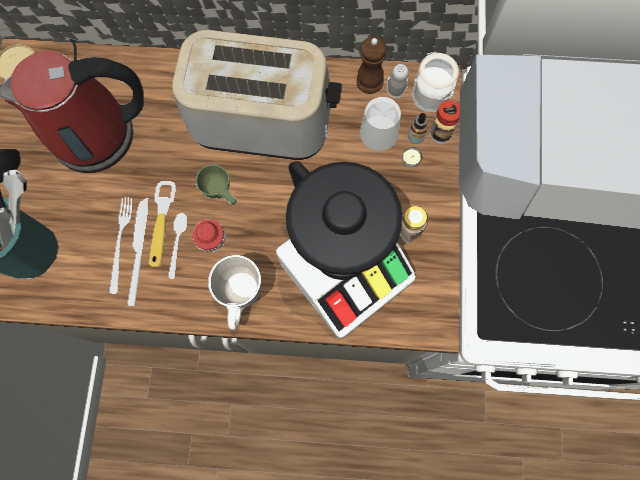

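The side view shows the keys at about (286,318), (306,325), (327,324) and (348,330), the mug at (250,272) and the jar at (397,333). The top view shows the red key at (341,310) and the green key at (394,267), with the hood well to the right (x>465). Moves can't tilt the tool, so next I'll check the geometry: blender pose, jug profile, hood and hand.

```bash
cat > geo.py <<'E'
from h import *
from scipy.optimize import least_squares
def cloud(c):
    f=np.load(f"{c}0.npz");p,d=f["p"],f["d"];k=ctrl.calibration(c);K,R,t=map(np.array,(k["mtx"],k["R"],k["t"]))
    v,u=np.indices(d.shape);X=np.stack([(u-K[0,2])/K[0,0]*d,(v-K[1,2])/K[1,1]*d,d],-1)-t.ravel()
    return p,d,X@R
s,cz=np.sin(np.radians(40)),np.cos(np.radians(40))
keys={"r":(60,16),"w":(20,7),"y":(-20,16),"g":(-60,16)}
rects={"side":dict(r=(274,299,297,337),w=(296,308,315,342),y=(316,305,339,343),g=(338,311,359,350)),
"top":dict(r=(327,292,356,327),w=(344,278,370,310),y=(362,265,391,297),g=(383,252,405,283))}
E
python3 - <<'E'
from geo import *
M={}
for c in rects:
    p,d,X=cloud(c);h=cv2.cvtColor(p,cv2.COLOR_RGB2HSV)
    for k,(a,b,e,f) in rects[c].items():
        H=h[b:f,a:e];x=X[b:f,a:e];S=H[...,1]>110
        m={"r":S&((H[...,0]<10)|(H[...,0]>170)),"g":S&(abs(H[...,0]-65)<20),"y":S&(abs(H[...,0]-29)<8),"w":(H[...,1]<40)&(H[...,2]>170)}[k]&(d[b:f,a:e]>0)
        q=np.median(x[m],0);M[c,k]=q;print(c,k,m.sum(),np.round(q,4))
def mod(P,k):
    y,o=keys[k];xb=-.052-o/1e3*s;zb=.072+o/1e3*cz;C,S=np.cos(P[2]),np.sin(P[2])
    return np.array([P[0]+C*xb-S*y/1e3,P[1]+S*xb+C*y/1e3,zb])
for cs in(["side"],["top"],["side","top"]):
    r=least_squares(lambda P:np.concatenate([mod(P,k)-q for (c,k),q in M.items() if c in cs and k!="w"]),[.65,.37,.75]);print(cs,r.x.round(4),(r.fun*1e3).round(1))
P=r.x;np.save("P.npy",P)
C,S=np.cos(P[2]),np.sin(P[2])
B=[]
for c in rects:
    p,d,X=cloud(c);x=X[d>0];B.append(x)
A=np.concatenate(B);dx,dy=A[:,0]-P[0],A[:,1]-P[1];L=np.c_[C*dx+S*dy,-S*dx+C*dy,A[:,2]]
rad=np.hypot(L[:,0]-.018,L[:,1])
for z in np.arange(.11,.36,.02):
    m=(abs(L[:,2]-z)<.01)&(rad<.1)&(L[:,0]<.018);print(round(z,2),m.sum(),np.percentile(rad[m],[5,50,95]).round(3) if m.sum() else'')
m=(A[:,2]>.4)&(A[:,0]>.3);q=A[m];print("hood",q.min(0),q.max(0),np.percentile(q,[1,5],axis=0))
m=(A[:,2]>.1)&(np.hypot(A[:,0]-.207,A[:,1]-.589)<.2);q=A[m]-[.207,.589,.221]
for z in np.arange(-.05,.5,.03):
    w=q[abs(q[:,2]-z)<.015]
    if len(w)>5:print("hand",round(z,2),len(w),w.min(0).round(3),w.max(0).round(3))
for i in "mug",(.56,.56),"jar",(.70,.24):
    if type(i)==str:print(i);continue
    w=A[(np.hypot(A[:,0]-i[0],A[:,1]-i[1])<.08)&(A[:,2]>.02)&(A[:,2]<.1)];print(w.min(0),w.max(0))
E
```

```text
side r 573 [0.5446 0.3638 0.082 ]
side w 421 [0.573  0.3375 0.0743]
side y 380 [0.5949 0.304  0.0811]
side g 574 [0.6242 0.2753 0.0824]
top r 558 [0.5456 0.3692 0.0863]
top w 462 [0.5756 0.3417 0.0777]
top y 383 [0.5963 0.3073 0.0839]
top g 448 [0.6239 0.2797 0.085 ]
['side'] [0.63   0.3608 0.7279] [-1.   0.3  2.2  1.9  0.4  3.1 -0.9 -0.7  1.9]
['top'] [0.6313 0.3646 0.7148] [-0.7 -0.1 -2.   1.   1.4  0.3 -0.4 -1.3 -0.7]
['side', 'top'] [0.6306 0.3627 0.7213] [-0.4  2.8  2.2  2.2  2.5  3.1 -0.8  1.2  1.9 -1.3 -2.6 -2.   0.7 -0.8
  0.3 -0.5 -3.2 -0.7]
0.11 2138 [0.051 0.068 0.092]
0.13 455 [0.048 0.05  0.052]
0.15 350 [0.051 0.053 0.055]
0.17 401 [0.055 0.057 0.059]
0.19 452 [0.059 0.061 0.063]
0.21 503 [0.063 0.065 0.067]
0.23 554 [0.066 0.069 0.071]
0.25 630 [0.07  0.072 0.075]
0.27 702 [0.074 0.076 0.078]
0.29 779 [0.078 0.08  0.082]
0.31 4123 [0.042 0.077 0.083]
0.33 4076 [0.028 0.052 0.074]
0.35 850 [0.006 0.02  0.027]
hood [ 0.37404015 -0.07951924  0.40000433] [1.11145813 1.20692898 0.66162605] [[ 0.40632912 -0.05951596  0.40830418]
 [ 0.551855   -0.03017051  0.44011523]]
hand 0
[... 186 characters left out ...]
 -0.104  0.085] [0.066 0.091 0.115]
hand 0.13 751 [-0.02  -0.058  0.115] [0.029 0.007 0.145]
hand 0.16 645 [-0.01  -0.062  0.145] [0.04  0.005 0.175]
hand 0.19 550 [ 0.002 -0.042  0.175] [0.04  0.016 0.205]
hand 0.22 435 [ 0.012 -0.041  0.205] [0.04  0.003 0.235]
hand 0.25 201 [ 0.024 -0.031  0.235] [ 0.038 -0.003  0.265]
hand 0.28 12 [ 0.036 -0.015  0.265] [ 0.038 -0.001  0.272]
hand 0.31 323 [ 0.046 -0.043  0.297] [0.072 0.01  0.325]
hand 0.34 264 [ 0.056 -0.029  0.325] [0.074 0.012 0.354]
hand 0.37 21 [ 0.068 -0.006  0.355] [0.073 0.01  0.363]
mug
[0.50131757 0.51027194 0.02000214] [0.62842351 0.6040863  0.09507938]
jar
[0.62013232 0.22050209 0.02027874] [0.73986284 0.3175063  0.09995533]
```

Upright is feasible if one finger of the open hand presses near the low, outer part of the cap, with the jaw axis pointing radially away from the jug. The wrist then stays about 85 mm off the rim and the body about 14 mm off the jug. I'll compute the moves from that.

```bash
cat > go.py <<'E'
import sys
from geo import *
from scipy.spatial.transform import Rotation as Ro
P=np.load("P.npy");C,S=np.cos(P[2]),np.sin(P[2])
A={"g":(-.84,-.543),"r":(-.85,.527)};OFF=.051
def goal(k,x,y,z):
    "finger centre at blender (x,y,z) mm, key k -> shift in tool axes, turn, also present finger position"
    st=ctrl.read_state();R=Ro.from_quat(st["eef_rot"]).as_matrix();a=np.array(A[k])
    h=np.array([x,y])/1e3+OFF*a;W=np.array([P[0]+C*h[0]-S*h[1],P[1]+S*h[0]+C*h[1],z/1e3])
    aw=np.array([C*a[0]-S*a[1],S*a[0]+C*a[1],0]);l=R.T@aw;t=np.arctan2(l[1],l[0])-np.pi/2;t=(t+np.pi/2)%np.pi-np.pi/2
    nb=R.T@np.array([C*s,S*s,-cz])
    p=st["ee_pos"]-[P[0],P[1],0];yb=R[:,1]*np.sign(R[:,1]@aw);f=p-OFF*yb
    print("t",round(st["t"],2),"goal",W.round(3),"shift",(R.T@(W-st["ee_pos"])).round(4),"turn",round(t,3),"press dir(tool)",nb.round(3))
    print("finger now (blender mm)",(np.array([C*f[0]+S*f[1],-S*f[0]+C*f[1],f[2]])*1e3).round(1),"tilt",R[:,2].round(3),"F",st["contact_force"].round(2),"q",st["joints"].round(2),"open",round(st["opening"],3))
if __name__=="__main__":goal(sys.argv[1],*map(float,sys.argv[2:5]))
E
python3 go.py g -180 -62 200; python3 go.py g -91 -62 85
```

```text
t 0.8 goal [0.523 0.148 0.2  ] shift [-0.4435 -0.3116  0.0226] turn -0.063 press dir(tool) [-0.314  0.561  0.766]
finger now (blender mm) [-123.3  474.5  222.6] tilt [ 0.  0. -1.] F [0.53 0.28 0.34] q [ 1.11  0.22  1.53 -0.    1.39 -0.13] open 0.087
t 0.8 goal [0.589 0.207 0.085] shift [-0.487  -0.234   0.1376] turn -0.063 press dir(tool) [-0.314  0.561  0.766]
finger now (blender mm) [-123.3  474.5  222.6] tilt [ 0.  0. -1.] F [0.53 0.28 0.34] q [ 1.11  0.22  1.53 -0.    1.39 -0.13] open 0.087
```

```bash
python3 -m jog '[[[-0.06,-0.04,0.0],0,0.087],[[-0.11,-0.08,0.0],0,0.087],[[-0.44,-0.31,0.02],-0.063,0.087],[[-0.44,-0.31,0.02],-0.063,0.087],[[-0.44,-0.31,0.02],-0.063,0.087],[[-0.44,-0.31,0.02],-0.063,0.087],[[-0.44,-0.31,0.02],-0.063,0.087],[[-0.44,-0.31,0.02],-0.063,0.087],[[-0.44,-0.31,0.02],-0.063,0.087],[[-0.44,-0.31,0.02],-0.063,0.087],[[-0.44,-0.31,0.02],-0.063,0.087],[[-0.44,-0.31,0.02],-0.063,0.087],[[-0.44,-0.31,0.02],-0.063,0.087],[[-0.44,-0.31,0.02],-0.063,0.087],[[-0.44,-0.31,0.02],-0.063,0.087],[[-0.44,-0.31,0.02],-0.063,0.087],[[-0.44,-0.31,0.02],-0.063,0.087]]'; python3 go.py g -105 -62 95
python3 -c "
from h import *
a=cap('side')[0];cv2.imwrite('pics/s1.png',a[:,:,::-1])"
```

```text
t: 2.22
ee_pos: [0.519, 0.1519, 0.2026]
eef_rot: [0.137, 0.991, 0.0, -0.0]
contact_force: [-0.7, -0.9, -0.6]
opening: 0.0871
t 2.22 goal [0.579 0.198 0.095] shift [-0.0452  0.0603  0.1076] turn 0.001 press dir(tool) [-0.35   0.539  0.766]
finger now (blender mm) [-180.2  -56.9  202.6] tilt [-0.  0. -1.] F [-0.68 -0.89 -0.63] q [ 0.14  0.03  1.77  0.    1.34 -1.16] open 0.087
```

View pics/s1.png

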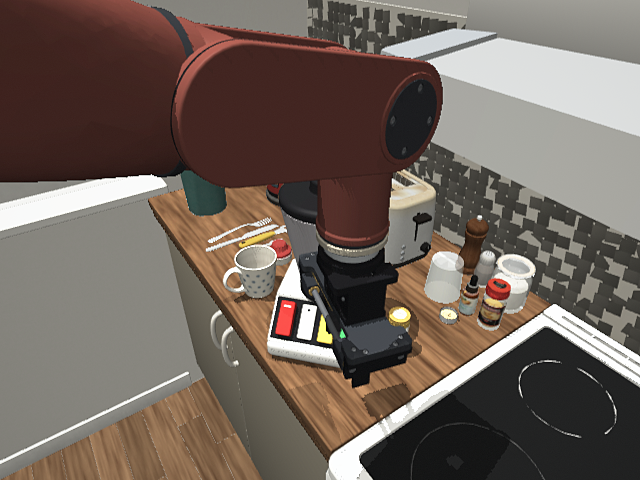

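The side view shows the hand in front of the keys, with the fingers at about (355,365). The forearm ends in a big elbow at (410,115), just above and beside the jug. I'll measure the wrist and forearm clearance at the pressing pose before descending.

```bash
python3 - <<'E'
from go import *
p0=ctrl.read_state()["ee_pos"]
T=np.array([.5946,.2113,.063])-p0   # shift to the pressed hand pose
B=[]
for c in rects:
    p,d=ctrl.capture(c);np.savez("%s0.npz"%("n"+c),p=p,d=d)
    k=ctrl.calibration(c);K,R,t=map(np.array,(k["mtx"],k["R"],k["t"]))
    v,u=np.indices(d.shape);X=(np.stack([(u-K[0,2])/K[0,0]*d,(v-K[1,2])/K[1,1]*d,d],-1)-t.ravel())@R
    d0=np.load(f"{c}0.npz")["d"];B.append(X[(d>0)&((d0-d>.03)|(d0==0))])
    cv2.imwrite(f"pics/{c}1.png",p[:,:,::-1])
A_=np.concatenate(B);q=A_-p0
for z in np.arange(.05,.62,.03):
    w=q[abs(q[:,2]-z)<.015]
    if len(w)>5:
        V=w+T+p0;l=V-[P[0],P[1],0];xb=C*l[:,0]+S*l[:,1];yb=-S*l[:,0]+C*l[:,1]
        print("z@press",round(z+.063,3),len(w),"rel xy",np.percentile(w,1,axis=0)[:2].round(3),np.percentile(w,99,axis=0)[:2].round(3),"r to jug axis",np.percentile(np.hypot(xb-.018,yb),1).round(3))
for n in("side","top"):
    pass
f=[cloud(c) for c in rects];H=np.concatenate([x[d>0] for _,d,x in f]);H=H[(H[:,2]>.38)&(H[:,1]<.5)&(H[:,1]>-.1)&(H[:,0]<.9)]
for z in np.arange(.4,.68,.04):
    w=H[abs(H[:,2]-z)<.02]
    if len(w):print("hood z",round(z,2),np.percentile(w,[1],axis=0)[0].round(3),np.percentile(w,99,axis=0).round(3))
E
```

```text
z@press 0.113 73 rel xy [0.002 0.04 ] [0.08  0.372] r to jug axis 0.056
z@press 0.143 2253 rel xy [-0.059 -0.095] [0.049 0.089] r to jug axis 0.098
z@press 0.173 6106 rel xy [-0.059 -0.1  ] [0.057 0.098] r to jug axis 0.079
z@press 0.203 982 rel xy [-0.035 -0.056] [0.008 0.022] r to jug axis 0.157
z@press 0.233 2784 rel xy [-0.047 -0.058] [0.026 0.035] r to jug axis 0.136
z@press 0.263 1352 rel xy [-0.04  -0.042] [0.022 0.038] r to jug axis 0.132
z@press 0.293 2001 rel xy [-0.039 -0.041] [0.026 0.038] r to jug axis 0.136
z@press 0.323 1974 rel xy [-0.038 -0.04 ] [0.023 0.015] r to jug axis 0.174
z@press 0.353 938 rel xy [-0.04  -0.065] [0.578 0.591] r to jug axis 0.127
z@press 0.383 5320 rel xy [-0.13 -0.08] [0.05  0.064] r to jug axis 0.104
z@press 0.413 14711 rel xy [-0.214 -0.087] [0.051 0.064] r to jug axis 0.103
z@press 0.443 31926 rel xy [-0.267 -0.095] [0.037 0.06 ] r to jug axis 0.112
z@press 0.473 28852 rel xy [-0.262 -0.097] [-0.038  0.048] r to jug axis 0.15
z@press 0.503 10428 rel xy [-0.254 -0.096] [-0.156 -0.006] r to jug axis 0.27
hood z 0.48 [ 0.586 -0.075  0.491] [0.873 0.251 0.5  ]
hood z 0.52 [ 0.587 -0.071  0.5  ] [0.72 0.25 0.54]
hood z 0.56 [ 0.598 -0.045  0.541] [0.758 0.248 0.578]
hood z 0.6 [0.755 0.039 0.58 ] [0.783 0.239 0.619]
hood z 0.64 [0.755 0.059 0.62 ] [0.766 0.239 0.658]
hood z 0.68 [0.756 0.122 0.66 ] [0.757 0.141 0.662]
```

View pics/top1.png

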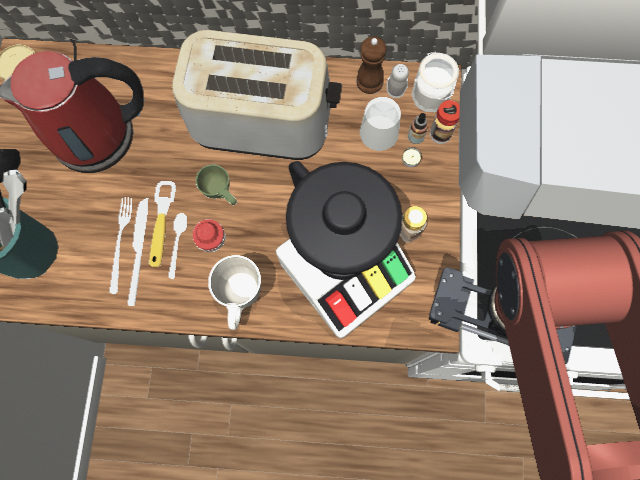

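The top view shows the hand at about (500,310), clear of everything, and the hood's front-left corner at about (470,215). I'll get the wrist top against the hood underside exactly.

```bash
python3 - <<'E'
from go import *
st=ctrl.read_state();p0=st["ee_pos"]
q=[]
for c in rects:
    _,d,X=cloud("n"+c) if 0 else (None,)*3
    f=np.load(f"n{c}0.npz");d=f["d"];k=ctrl.calibration(c);K,R,t=map(np.array,(k["mtx"],k["R"],k["t"]))
    v,u=np.indices(d.shape);X=(np.stack([(u-K[0,2])/K[0,0]*d,(v-K[1,2])/K[1,1]*d,d],-1)-t.ravel())@R
    d0=np.load(f"{c}0.npz")["d"];q.append(X[(d>0)&((d0-d>.03)|(d0==0))]-p0)
q=np.concatenate(q)
for x in np.arange(-.1,.06,.02):
    w=q[(abs(q[:,0]-x)<.01)&(q[:,2]>.25)&(abs(q[:,1])<.12)];
    if len(w)>20:print("relx",round(x,2),"z top rel tcp",np.percentile(w[:,2],99.5).round(3),"y",np.percentile(w[:,1],[1,99]).round(3))
H=np.concatenate([x[d>0] for _,d,x in map(cloud,rects)])
H=H[(H[:,2]>.47)&(H[:,1]<.3)&(H[:,1]>-.1)&(H[:,0]<.85)&(H[:,0]>.5)]
for x in np.arange(.57,.72,.02):
    w=H[abs(H[:,0]-x)<.01]
    if len(w):print("hood x",round(x,2),len(w),"zmin",np.percentile(w[:,2],1).round(3),"y",w[:,1].min().round(3),w[:,1].max().round(3))
E
```

```text
relx -0.1 z top rel tcp 0.414 y [-0.078  0.046]
relx -0.08 z top rel tcp 0.409 y [-0.075  0.049]
relx -0.06 z top rel tcp 0.405 y [-0.072  0.052]
relx -0.04 z top rel tcp 0.4 y [-0.069  0.057]
relx -0.02 z top rel tcp 0.396 y [-0.068  0.06 ]
relx 0.0 z top rel tcp 0.392 y [-0.066  0.063]
relx 0.02 z top rel tcp 0.389 y [-0.063  0.065]
relx 0.04 z top rel tcp 0.383 y [-0.06   0.064]
hood x 0.59 13468 zmin 0.498 y -0.08 0.226
hood x 0.61 17558 zmin 0.503 y -0.052 0.245
hood x 0.63 6011 zmin 0.507 y -0.039 0.251
hood x 0.65 5573 zmin 0.511 y -0.028 0.251
hood x 0.67 5302 zmin 0.512 y -0.019 0.251
hood x 0.69 5019 zmin 0.511 y -0.009 0.251
hood x 0.71 4705 zmin 0.513 y 0.002 0.251
```

```bash
python3 -m jog '[[[0,0,0.04],0,0.087],[[0,0,0.08],0,0.087],[[0,0,0.121],0,0.087],[[0,0,0.121],0,0.087],[[0,0,0.121],0,0.087],[[0,0,0.121],0,0.087],[[-0.023,0.03,0.121],0,0.087],[[-0.045,0.06,0.121],0,0.087],[[-0.045,0.06,0.121],0,0.087],[[-0.045,0.06,0.121],0,0.087],[[-0.045,0.06,0.121],0,0.087]]'; python3 go.py g -91 -62 80
python3 -c "
from h import *
ims=[]
for c,(x,y) in (('side',(240,200)),('top',(280,180))):
    a=cap(c)[0][y:y+180,x:x+200]; ims.append(cv2.resize(a,None,fx=2,fy=2,interpolation=2))
cv2.imwrite('pics/c2.png',np.hstack(ims)[:,:,::-1])"
```

```text
t: 3.28
ee_pos: [0.58, 0.1982, 0.0844]
eef_rot: [0.136, 0.991, 0.001, 0.002]
contact_force: [-0.1, 0.1, -0.1]
opening: 0.0869
t 3.28 goal [0.589 0.207 0.08 ] shift [-0.0066  0.0109  0.0045] turn 0.003 press dir(tool) [-0.348  0.538  0.768]
finger now (blender mm) [-103.8  -62.3   84.5] tilt [ 0.004  0.001 -1.   ] F [-0.1   0.06 -0.13] q [ 0.2   0.32  1.68 -0.    1.14 -1.1 ] open 0.087
```

View pics/c2.png

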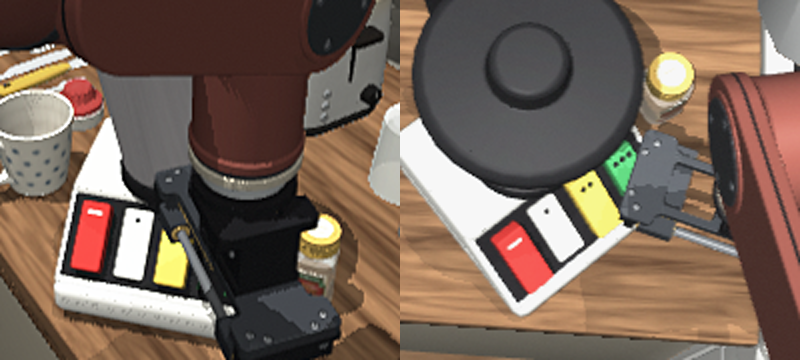

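The crop shows the hand's inner end over the lower part of the green key, clear of the jug and jar. The yellow key is below it, untouched. I'll go to the pre-contact pose and then press along the normal.

```bash
python3 -m jog '[[[-0.003,0.005,0.004],0,0.087],[[-0.0066,0.0109,0.008],0,0.087],[[-0.0066,0.0109,0.008],0,0.087],[[-0.0066,0.0109,0.008],0,0.087]]'; python3 go.py g -91 -62 76
python3 -m jog '[[[-0.002,0.003,0.004],0,0.087],[[-0.003,0.005,0.007],0,0.087],[[-0.003,0.005,0.007],0,0.087],[[-0.003,0.005,0.007],0,0.087]]'; python3 go.py g -84 -62 63
```

```text
t: 3.72
ee_pos: [0.5881, 0.2064, 0.0753]
eef_rot: [0.136, 0.991, 0.0, 0.001]
contact_force: [0.6, 0.3, -0.6]
opening: 0.0868
t 3.72 goal [0.589 0.207 0.076] shift [-0.001   0.0009 -0.0007] turn 0.002 press dir(tool) [-0.349  0.539  0.767]
finger now (blender mm) [-92.4 -61.6  75.3] tilt [ 0.002  0.    -1.   ] F [ 0.56  0.29 -0.59] q [ 0.21  0.36  1.65 -0.    1.13 -1.09] open 0.087
t: 4.05
ee_pos: [0.5921, 0.2104, 0.0677]
eef_rot: [0.136, 0.991, 0.0, 0.0]
contact_force: [-0.4, 1.5, -0.0]
opening: 0.0871
t 4.05 goal [0.595 0.212 0.063] shift [-0.0021  0.0018  0.0047] turn 0.002 press dir(tool) [-0.35   0.539  0.766]
finger now (blender mm) [-86.8 -61.1  67.7] tilt [ 0.001  0.    -1.   ] F [-0.37  1.54 -0.03] q [ 0.22  0.38  1.64 -0.    1.12 -1.08] open 0.087
```

```bash
python3 -m jog '[[[-0.001,0.002,0.003],0,0.087],[[-0.002,0.003,0.005],0,0.087],[[-0.002,0.003,0.005],0,0.087],[[-0.002,0.003,0.005],0,0.087]]'; python3 -m jog '[[[-0.001,0.001,0.002],0,0.087],[[-0.002,0.002,0.003],0,0.087],[[-0.002,0.002,0.003],0,0.087]]'; python3 go.py g -84 -62 63
```

```text
t: 4.38
ee_pos: [0.595, 0.2128, 0.0628]
eef_rot: [0.136, 0.991, 0.0, 0.0]
contact_force: [-0.7, 0.3, 2.3]
opening: 0.0869
t: 4.63
ee_pos: [0.5973, 0.2145, 0.0595]
eef_rot: [0.136, 0.991, 0.0, 0.0]
contact_force: [-1.4, 0.7, 2.9]
opening: 0.0868
t 4.63 goal [0.595 0.212 0.063] shift [ 0.0018 -0.0035 -0.0035] turn 0.002 press dir(tool) [-0.35   0.539  0.766]
finger now (blender mm) [-80.2 -61.5  59.5] tilt [ 0.  0. -1.] F [-1.41  0.69  2.94] q [ 0.22  0.4   1.62  0.    1.12 -1.08] open 0.087
```

```bash
python3 -m jog '[[[-0.001,0.001,0.002],0,0.087],[[-0.002,0.002,0.003],0,0.087],[[-0.002,0.002,0.003],0,0.087]]'; python3 -m jog '[[[-0.001,0.001,0.002],0,0.087],[[-0.002,0.002,0.003],0,0.087],[[-0.002,0.002,0.003],0,0.087]]'; python3 go.py g -84 -62 63
python3 -c "
from h import *
ims=[]
for c,(x,y) in (('side',(240,200)),('top',(280,180))):
    a=cap(c)[0][y:y+180,x:x+200]; ims.append(cv2.resize(a,None,fx=2,fy=2,interpolation=2))
cv2.imwrite('pics/c3.png',np.hstack(ims)[:,:,::-1])"
```

```text
t: 4.88
ee_pos: [0.5991, 0.2159, 0.0569]
eef_rot: [0.136, 0.991, -0.0, -0.001]
contact_force: [-6.9, -1.8, 8.3]
opening: 0.0866
t: 5.13
ee_pos: [0.5998, 0.2164, 0.056]
eef_rot: [0.135, 0.991, -0.002, -0.003]
contact_force: [-18.3, -8.3, 24.4]
opening: 0.0871
t 5.13 goal [0.595 0.212 0.063] shift [ 0.0037 -0.0061 -0.0069] turn 0.004 press dir(tool) [-0.356  0.541  0.762]
finger now (blender mm) [-77.1 -61.6  55.8] tilt [-0.007 -0.002 -1.   ] F [-18.26  -8.34  24.39] q [ 0.22  0.42  1.61 -0.    1.12 -1.08] open 0.087
```

View pics/c3.png

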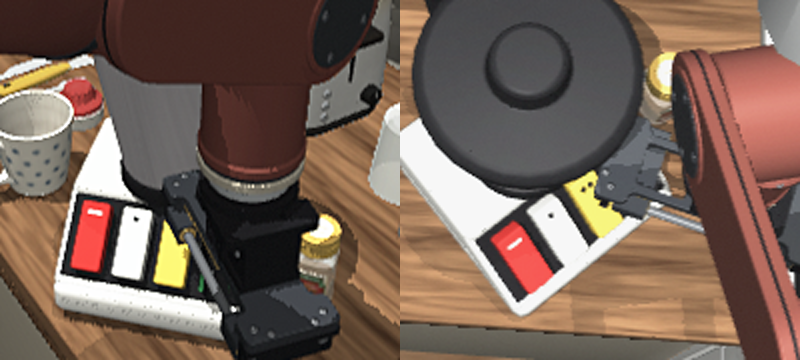

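The key reached its firm stop at about 31 N, and the white key looks raised. I'll back off.

```bash
python3 -m jog '[[[0.004,-0.006,-0.008],0,0.087],[[0.008,-0.013,-0.018],0,0.087],[[0.02,-0.03,-0.025],0,0.087],[[0.035,-0.054,-0.025],0,0.087],[[0.06,-0.093,-0.025],0,0.087],[[0.06,-0.093,-0.025],0,0.087],[[0.06,-0.093,-0.025],0,0.087]]'; python3 go.py g -180 -62 90
python3 - <<'E'
from geo import *
ims=[]
for c,(x,y) in (('side',(240,200)),('top',(280,180))):
    p,d=cap(c);np.savez(f"b{c}0.npz",p=p,d=d);a=p[y:y+180,x:x+200]; ims.append(cv2.resize(a,None,fx=2,fy=2,interpolation=2))
    d0=np.load(f"{c}0.npz")["d"]
    for k,(l,t,r,b) in rects[c].items(): 
        e=(d-d0)[t+12:b-12,l+8:r-8];print(c,k,"depth change mm",(np.median(e)*1e3).round(1))
cv2.imwrite('pics/c4.png',np.hstack(ims)[:,:,::-1])
E
```

```text
t: 5.82
ee_pos: [0.5149, 0.1415, 0.0805]
eef_rot: [0.136, 0.991, -0.002, -0.004]
contact_force: [0.4, 1.0, 0.2]
opening: 0.087
t 5.82 goal [0.523 0.148 0.09 ] shift [-0.0055  0.0084 -0.0096] turn 0.002 press dir(tool) [-0.356  0.543  0.761]
finger now (blender mm) [-190.2  -61.9   80.3] tilt [-0.009 -0.003 -1.   ] F [0.41 0.97 0.22] q [ 0.12  0.16  1.88 -0.    1.11 -1.18] open 0.087
side r depth change mm -0.2
side w depth change mm -164.0
side y depth change mm -292.6
side g depth change mm -296.4
top r depth change mm 0.2
top w depth change mm -11.8
top y depth change mm 0.2
top g depth change mm 11.4
```

View pics/c4.png

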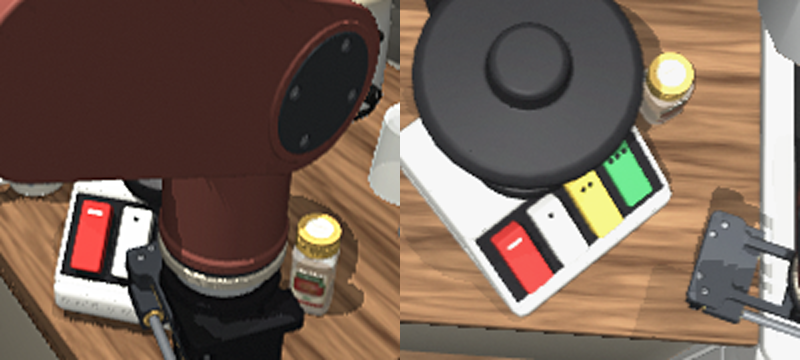

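Top depth agrees: the white key rose about 9 mm, the green key sank and stays latched, and red and yellow are unchanged. I'll move round in front to the red key, which also gives the 2 s of running.

```bash
python3 go.py r -180 62 85
```

```text
t 5.92 goal [0.404 0.282 0.085] shift [ 0.1473  0.1031 -0.0026] turn 1.132 press dir(tool) [-0.354  0.541  0.763]
finger now (blender mm) [-186.7  -63.    82. ] tilt [-0.004 -0.002 -1.   ] F [0.28 0.74 0.74] q [ 0.12  0.16  1.87 -0.    1.11 -1.17] open 0.087
```

```bash
python3 -m jog '[[[0.015,0.010,0],0.11,0.087],[[0.03,0.02,0],0.22,0.087],[[0.045,0.031,0],0.33,0.087],[[0.06,0.042,0],0.44,0.087],[[0.075,0.052,0],0.55,0.087],[[0.09,0.063,0],0.66,0.087],[[0.105,0.073,0],0.77,0.087],[[0.12,0.084,0],0.88,0.087],[[0.135,0.094,0],1.0,0.087],[[0.147,0.103,0],1.132,0.087],[[0.147,0.103,0],1.132,0.087],[[0.147,0.103,0],1.132,0.087],[[0.147,0.103,0],1.132,0.087],[[0.147,0.103,0],1.132,0.087],[[0.147,0.103,0],1.132,0.087],[[0.147,0.103,0],1.132,0.087],[[0.147,0.103,0],1.132,0.087],[[0.147,0.103,0],1.132,0.087],[[0.147,0.103,0],1.132,0.087],[[0.147,0.103,0],1.132,0.087]]'; python3 go.py r -100 62 80;python3 go.py r -91 62 75
python3 - <<'E'
from geo import *
p,d=cap("top","t5")
d0=np.load("top0.npz")["d"]
for k,(l,t,r,b) in rects["top"].items(): print(k,(np.median((d-d0)[t+12:b-12,l+8:r-8])*1e3).round(1))
E
```

```text
t: 7.58
ee_pos: [0.4045, 0.2816, 0.0824]
eef_rot: [0.646, 0.763, -0.002, -0.001]
contact_force: [0.6, 0.1, -0.9]
opening: 0.0869
t 7.58 goal [0.464 0.335 0.08 ] shift [0.0425 0.0678 0.0021] turn 0.0 press dir(tool) [0.339 0.55  0.763]
finger now (blender mm) [-180.    61.6   82.2] tilt [-0.004 -0.002 -1.   ] F [ 0.63  0.08 -0.92] q [0.45 0.06 1.98 0.   1.1  0.28] open 0.087
t 7.58 goal [0.471 0.341 0.075] shift [0.0472 0.0755 0.007 ] turn 0.0 press dir(tool) [0.339 0.55  0.763]
finger now (blender mm) [-180.    61.6   82.2] tilt [-0.004 -0.002 -1.   ] F [ 0.63  0.08 -0.92] q [0.45 0.06 1.98 0.   1.1  0.28] open 0.087
r 0.1
w -11.1
y 0.2
g 11.1
```

View pics/t5.png

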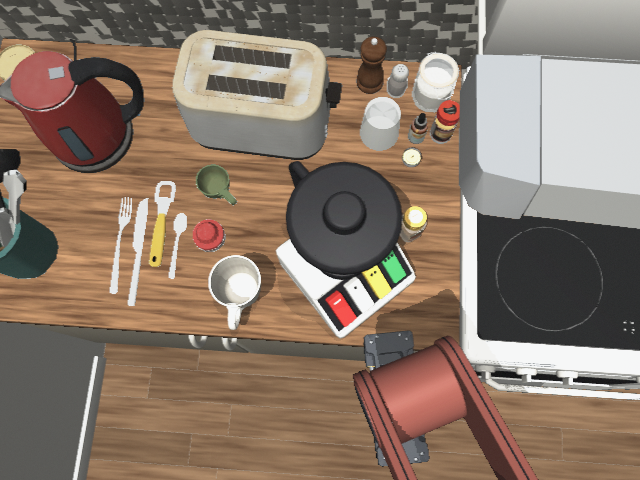

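The top view shows the hand at about (395,345), in front of the red key (341,310) and clear of the blender. Mug and jar are unmoved, and green is still latched. Next I'll approach red.

```bash
python3 -m jog '[[[0.02,0.03,0.002],0,0.087],[[0.0425,0.0675,0.002],0,0.087],[[0.0425,0.0675,0.002],0,0.087],[[0.0425,0.0675,0.002],0,0.087],[[0.047,0.0755,0.007],0,0.087],[[0.047,0.0755,0.007],0,0.087],[[0.047,0.0755,0.007],0,0.087],[[0.047,0.0755,0.007],0,0.087]]'; python3 go.py r -83.5 62 66
```

```text
t: 8.3
ee_pos: [0.4704, 0.34, 0.0753]
eef_rot: [0.646, 0.763, -0.002, -0.001]
contact_force: [-1.0, -0.2, 0.4]
opening: 0.087
t 8.3 goal [0.477 0.346 0.066] shift [0.0046 0.0072 0.0093] turn 0.0 press dir(tool) [0.339 0.55  0.763]
finger now (blender mm) [-91.9  61.9  75.1] tilt [-0.004 -0.002 -1.   ] F [-1.  -0.2  0.4] q [0.49 0.27 1.76 0.   1.12 0.32] open 0.087
```

```bash
python3 -m jog '[[[0.002,0.003,0.004],0,0.087],[[0.004,0.006,0.008],0,0.087],[[0.005,0.0085,0.012],0,0.087],[[0.0065,0.0105,0.0145],0,0.087],[[0.0075,0.012,0.017],0,0.087],[[0.0075,0.012,0.017],0,0.087],[[0.0075,0.012,0.017],0,0.087]]'; python3 go.py r -77 62 56;  python3 -m jog '[[[0.0007,0.001,0.0015],0,0.087],[[0.0012,0.002,0.003],0,0.087],[[0.0012,0.002,0.003],0,0.087]]';python3 go.py r -77 62 56
```

```text
t: 8.88
ee_pos: [0.481, 0.3494, 0.0588]
eef_rot: [0.646, 0.764, -0.002, -0.001]
contact_force: [-3.7, -2.6, 8.4]
opening: 0.087
t 8.88 goal [0.482 0.35  0.056] shift [0.0005 0.0006 0.0028] turn 0.0 press dir(tool) [0.34  0.55  0.763]
finger now (blender mm) [-77.8  61.9  58.5] tilt [-0.005 -0.002 -1.   ] F [-3.74 -2.55  8.44] q [0.5  0.32 1.73 0.   1.09 0.33] open 0.087
t: 9.13
ee_pos: [0.4817, 0.35, 0.0579]
eef_rot: [0.646, 0.764, -0.005, -0.001]
contact_force: [-14.8, -9.4, 22.7]
opening: 0.0866
t 9.13 goal [0.482 0.35  0.056] shift [ 0.     -0.0001  0.0019] turn 0.001 press dir(tool) [0.341 0.553 0.76 ]
finger now (blender mm) [-76.9  61.9  57.4] tilt [-0.008 -0.005 -1.   ] F [-14.84  -9.45  22.73] q [ 0.5   0.33  1.73 -0.    1.1   0.33] open 0.087
```

The red key is at its firm stop (about 29 N). I'll back off and check.

```bash
python3 -m jog '[[[-0.004,-0.006,-0.008],0,0.087],[[-0.008,-0.013,-0.018],0,0.087],[[-0.02,-0.03,-0.025],0,0.087],[[-0.035,-0.054,-0.025],0,0.087],[[-0.058,-0.093,-0.025],0,0.087],[[-0.058,-0.093,-0.025],0,0.087],[[-0.058,-0.093,-0.025],0,0.087],[[-0.058,-0.093,-0.025],0,0.087],[[-0.058,-0.093,-0.025],0,0.087],[[-0.058,-0.093,-0.025],0,0.087]]'; python3 go.py r -180 62 85
python3 - <<'E'
from geo import *
p,d=cap("top","t6")
d0=np.load("top0.npz")["d"]
for k,(l,t,r,b) in rects["top"].items(): print(k,(np.median((d-d0)[t+12:b-12,l+8:r-8])*1e3).round(1))
for l in("mug_1","spice_jar"):print(l,[np.round(r["rect"]) for r in ctrl.look_for("top",l)[:1]])
E
```

```text
t: 9.97
ee_pos: [0.4014, 0.2784, 0.0845]
eef_rot: [0.646, 0.764, -0.004, -0.001]
contact_force: [0.3, 0.1, -0.4]
opening: 0.0867
t 9.97 goal [0.404 0.282 0.085] shift [ 0.0031  0.0034 -0.0005] turn 0.001 press dir(tool) [0.341 0.552 0.761]
finger now (blender mm) [-184.5   61.2   84.1] tilt [-0.006 -0.005 -1.   ] F [ 0.35  0.14 -0.36] q [ 0.45  0.05  1.99 -0.    1.11  0.28] open 0.087
r 10.8
w -11.3
y 0.4
g 0.1
mug_1 [array([208., 252., 260., 328.])]
spice_jar [array([399., 207., 425., 243.])]
```

View pics/t6.png

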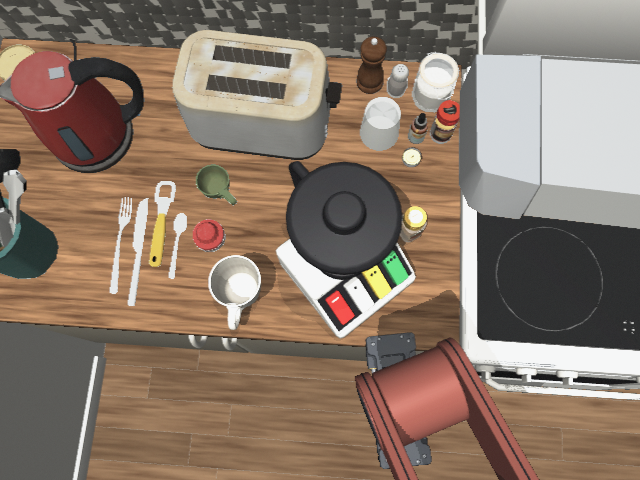

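The top view shows the red key (341,310) sunk in and the other three standing out. The hand is clear at (395,345), and the mug (235,285) and jar (414,224) are where they were.

```bash
python3 -c "
from bench import ctrl
print(ctrl.hand_in())"
```

```text
the job is handed in; nothing more can be done
None
```

The blender got its burst on fast and is now off. The job was handed in at about t = 10 s of the allowed 48 s; no verdict was reported.

- **How I pressed:** the moves offered no way to lean the tool 40 degrees. I kept the hand upright and open, and pressed the low end of each cap with one finger. The rest of the hand stayed turned away from the jug and under the hood.
- **Green key:** I pressed it to its firm stop, at about 31 N. Afterwards top-camera depth showed green latched about 9 mm in, white popped out, and red and yellow unchanged. My hand was off the keys for about 3 s.
- **Red key:** I pressed it to its firm stop, at about 29 N.
- **Last checks:** depth showed red latched about 9 mm in, and white, yellow and green out. The mug and jar were at their starting pixels to within 3 px. The hand stood about 90 mm clear of the blender, with contact force at noise level.
- **What disagreed:** both keys reached their stops about 9–10 mm deeper than my geometric estimate, so I relied on force and depth instead. The two cameras also differed by about 4 mm in the blender's position. Neither affected the outcome.

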